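Check the push-pull knob of an emergency-stop box

ROBOT

A 6-joint arm with a two-finger parallel gripper is mounted at the origin on the work surface. World frame = base frame: x ahead of the robot, y to its left, z up, the work surface at z = 0. Lengths are in mm, angles in rad, forces in N, time in s.
With the tool pointing down it reaches from about 300 to 775 mm from the base axis. Payload 14.6 kg.
Tool frame: the origin (TCP) lies at the very end of the fingers, on their centre line; the grasp point (between the pads) lies 19 mm behind it; z points along the fingers, y is the direction in which the jaws open and shut (so a half turn about z gives the same grasp; the last joint's range is limited). The gripper opens to 94 mm and grips with 3 to 60 N. Pads are 16 mm wide; open, the fingers measure 119 mm over their backs; the gripper's body (75 mm by 177 mm) begins 78 mm behind the grasp point.
Start: joints at [-1.242, 0.3, 1.521, -0, 1.321, -0.067], TCP at [212.043, -507.471, 205.446] pointing down, gripper open.
Joint ranges: [-3.03, 3.03], [-0.79, 2.21], [0.23, 2.52], [-1.04, 4.18], [0, 3.07], [-2.55, 2.55]. Speed limits (rad/s): [2.22, 2.22, 2.57, 3.14, 3.14, 3.14].

INTERFACE

Orientations are given as a unit quaternion [w, x, y, z].
In Python, from station import read_state, viewer, order gives the robot as it stands.
- The arm moves only by the tool step_arm, never from a script. Its argument "series" is a list of rows, each a list of 5 numbers: the shift along the tool's x, y, z in cm, then the turn about the tool's z in rad, then the opening in per cent of the stroke, from 0 (shut) to 100 (fully open). A call has 1 to 12 rows; each row is the pose to reach, as a shift and turn from the pose commanded when the call began, along the tool's axes at that moment; what a row does not reach only later rows make up. A row lasts 1/12 s, in which the tool goes at most 41.7 mm and 7.16 degrees, less where a joint would pass 70% of its speed; a pose out of reach is approached as far as the arm can. A call with a gripper value outside its range is refused whole. The fingers move at their own pace and stop on an object; the grip force is fixed at half the most. Time passes only in rows, so rows that repeat a pose let the fingers close. It gives the time, the measured TCP pose, the force and the opening at its end, in the units of the state.
- read_state(): the state, without advancing time (a new reading comes with each control period).
- viewer.grab_frame(name): name is "scene" or "top"; returns (picture, depth): 400x640x3 uint8, red, green, blue; 400x640 float32, mm along the optical axis (not along the pixel's ray), 0 where there is no reading.
- viewer.camera_model(name): a dict with "camera_matrix" (3x3 intrinsics, pixels), "camera_from_world" (4x4, takes a point from world to camera coordinates). Camera axes: x right, y down, z forward; pixel columns grow to the right and rows downward; lengths in mm; the calibration is good to about 2 mm. A picture is of the moment at which its call begins. camera_model takes no time and is no camera call.
- order.job_done(): hands the job in, once; it reports no verdict.
The state is a dict: "time_s": time; "joint_pos": joint angles; "qd": joint speeds; "joint_efforts": joint torques, N m; "position": TCP position; "orientation": TCP orientation; "force": force on the tool from outside, world axes, zero at the start; "torque": the same for the moment, N m; "opening": finger opening in mm.
Only numpy, scipy, OpenCV 4.12 (cv2) and the standard library are available. Lean on these libraries where they do the work, as an engineer would, in place of code of your own. Each camera call takes 0.05 s, during which the arm holds its last target.

TASK

Check the emergency-stop box that was left lying on its side: pick it up and set it down gently on its base well onto the rubber mat, red knob up, and let go of it. Then pull the knob straight up to its on detent without lifting the box off the mat, let go so it shows that it stays out by itself, then push it fully in again and leave the box standing there. Leave everything else on the desk where it is.

Things in the scene. Friction and masses are not known exactly. Their poses are not given: they have to be found in the camera images.
- stop_box: emergency-stop box: grey die-cast body, yellow cover, red mushroom knob on the middle of the cover; 0.7 to 0.9 kg. Body 70 mm (its x) by 60 mm (its y) by 64 mm (its z). Origin at the centre of its base; z points from the base out through the knob. It starts lying on its -x face (x axis up), knob level and pointing roughly to the robot's left; its z must end pointing up
- box_center (a point): centre of the box's body, 32 mm above its base along its z; axes as for the box. 35 mm above the desk while it lies, 32 mm above the mat when it stands. The +y and -y faces (60 mm apart) are plain; on the +x face, 20 mm from the base, a capped plug socket 22 mm in diameter stands out 7 mm
- knob_head (a point): centre of the knob's head, on the box's z axis; moves with the knob. Head 40 mm in diameter, 20 mm thick (10 mm either way), top nearly flat. With the knob in, this point is 92 mm above the base (28 mm above the cover), the knob's top 102 mm. Below the head a fixed steel collar, 32 mm in diameter (42 mm at its 4 mm foot), ends 15 mm above the cover
- knob (a joint): how far the knob is out, in m: 0 = fully in (off, the start), 0.014 = fully out (on). A spring detent holds it at either end: pulling takes 4 to 5 N at first, less towards the middle; let go beyond about 10 mm out it snaps on to the far end by itself. Pushing in takes about 3 N and it snaps home past half-way. The box weighs about 8 N
- mat: blue-green rubber mat fixed to the desk, 180 mm (its x) by 160 mm (its y), 3 mm thick; origin at the centre of its underside, on the desk
- screwdriver: bystander: green-handled screwdriver, 210 mm long, lying; origin under its middle, its x axis along it
- mouse: bystander: pale grey computer mouse, 108 by 60 by 32 mm; origin at the centre of its underside
- jar: bystander: glass jar with an orange cap, 64 mm in diameter, 125 mm tall; origin at the centre of its underside
- mug: bystander: blue mug, 82 mm in diameter, 95 mm tall, handle on its +y side; origin at the centre of its underside
- tape: bystander: grey tape measure standing on edge, 75 by 40 by 73 mm; origin at the centre of its underside
- notepad: bystander: paper notepad, 210 by 148 by 12 mm; origin at the centre of its underside
Not all that is in view belongs to the job. What is shaped like the stop_box but brown is not meant.

How it is judged (in metres and radians):
On the way, in this order (a step that is already met when the one before it is completed fails the run):
1. the box stands on its base on the mat, knob up and in, let go and at rest (angle between stop_box's own z axis and vertical below 0.1 rad and height (world z) of stop_box below 0.008 m and x of box_center in the frame of mat between -0.065 and 0.065 m and y of box_center in the frame of mat between -0.055 and 0.055 m and value of joint knob below 0.003 m and contact force between the fingers and stop_box below 0.2 N and linear speed of stop_box below 0.02 m/s), for 0.2 s.
2. the knob is out at its on detent and stays there untouched, the box still standing on the mat (value of joint knob above 0.012 m and angle between stop_box's own z axis and vertical below 0.1 rad and height (world z) of stop_box below 0.008 m and contact force between the fingers and stop_box below 0.2 N), for 0.2 s.
At the end, for the whole second after the job is handed in: The knob is fully in (within 2 mm); the box stands on its base (within 0.1 rad, base within 8 mm of the desk's level) on the mat (its centre within 65 mm of the mat's centre along the mat's x and 55 mm along its y), at rest (value of joint knob below 0.002 m and angle between stop_box's own z axis and vertical below 0.1 rad and height (world z) of stop_box below 0.008 m and x of box_center in the frame of mat between -0.065 and 0.065 m and y of box_center in the frame of mat between -0.055 and 0.055 m and linear speed of stop_box below 0.02 m/s); the robot touches nothing.
It fails at once if the box was lifted more than 20 mm with its knob pulled out (value of joint knob above 0.006 m and height (world z) of box_center above 0.055 m).
It fails at once if the box was dropped (from some 20 mm or more) or knocked over (linear speed of stop_box above 0.6 m/s and contact force between the fingers and stop_box below 0.1 N).
It fails at once if another thing on the desk was moved by more than 30 mm (distance of any of screwdriver, mouse, jar, mug, tape, notepad from where it was at the start of the episode above 0.03 m).
It also fails if it takes over 58 s, if anything falls off the work surface, if the arm or the gripper's body presses on something with over 40 N, if the wrist force passes 120 N, or if a joint passes its speed limit or range.

## Working session

There is one attempt and no reset: what is moved stays moved. The work goes in short steps, Python scripts to look and compute and a tool call to move; the robot and the scene stay as the last step left them, time stands still between calls to the robot, and variables do not carry over. Pictures are saved under pics/ and viewed, and the job is handed in when it is done.

Besides the shell and the picture viewer there is one more tool, called as a command line: name --pt "numbers of a row" for each row, then --argument value for the rest. step_arm: Moves the arm, as the interface text tells. Its arguments: {"type":"object","properties":{"series":{"type":"array"}},"required":["series"]}

```bash
mkdir -p pics; ls
cat > h.py <<'E'
import numpy as np, cv2
from station import read_state, viewer, order
def save(n,img,s=1):
    cv2.imwrite('pics/'+n,cv2.cvtColor(cv2.resize(img,None,fx=s,fy=s,interpolation=cv2.INTER_CUBIC) if s!=1 else img,cv2.COLOR_RGB2BGR))
def w2c(n):
    m=viewer.camera_model(n);return np.array(m['camera_matrix']),np.array(m['camera_from_world'])
def cloud(n,d):
    K,T=w2c(n);v,u=np.indices(d.shape)
    p=np.stack([(u-K[0,2])/K[0,0]*d,(v-K[1,2])/K[1,1]*d,d],-1)
    return (p-T[:3,3])@T[:3,:3]
def ray(n,u,v,z):
    K,T=w2c(n);R=T[:3,:3];c=-R.T@T[:3,3];r=R.T@np.linalg.inv(K)@np.array([u,v,1.]);return c+r*(z-c[2])/r[2]
E
python3 - <<'E'
from h import *
s=read_state();print(s)
for n in('scene','top'):
    p,d=viewer.grab_frame(n);save(n+'0.png',p);np.savez(n+'0.npz',p=p,d=d)
    K,T=w2c(n);print(n,K.round(1).tolist(),(-T[:3,:3].T@T[:3,3]).round(0),T[:3,:3].round(2).tolist())
E
```

```text
pics
{'time_s': 0.0, 'joint_pos': array([-1.24161705e+00,  3.00433218e-01,  1.52158183e+00, -2.30824497e-05,
        1.32068398e+00, -6.65805590e-02]), 'qd': array([-5.88047766e-04, -8.21898288e-05,  1.27708909e-03, -1.43689978e-03,
       -5.60768253e-05, -2.22791419e-04]), 'joint_efforts': array([-2.66621682e-04, -5.31802154e+01, -3.52730334e+01,  7.08201667e-02,
        2.44173309e-02, -7.58216947e-05]), 'position': array([ 211.94783839, -507.24090483,  204.90678786]), 'orientation': array([-5.46965034e-04,  9.80484857e-01,  1.96593841e-01, -8.35093203e-05]), 'force': array([ 0.62180893, -0.57946333, -0.05615488]), 'torque': array([-0.05699608,  0.0148235 ,  0.02528642]), 'opening': 94.09751093621419}
scene [[427.1, 0.0, 314.9], [0.0, 427.1, 197.9], [0.0, 0.0, 1.0]] [1433. -308.  994.] [[0.32, 0.95, -0.02], [0.67, -0.24, -0.7], [-0.67, 0.21, -0.71]]
top [[452.0, 0.0, 317.3], [0.0, 452.0, 203.8], [0.0, 0.0, 1.0]] [ 257.   -8. 1728.] [[-0.01, -1.0, -0.0], [-0.98, 0.01, -0.17], [0.17, 0.0, -0.98]]
```

View pics/scene0.png

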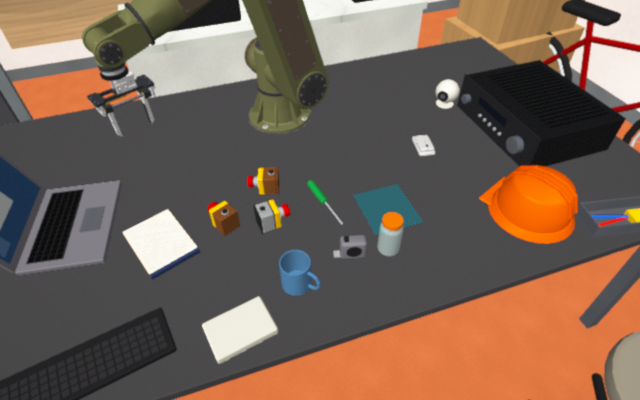

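View pics/top0.png

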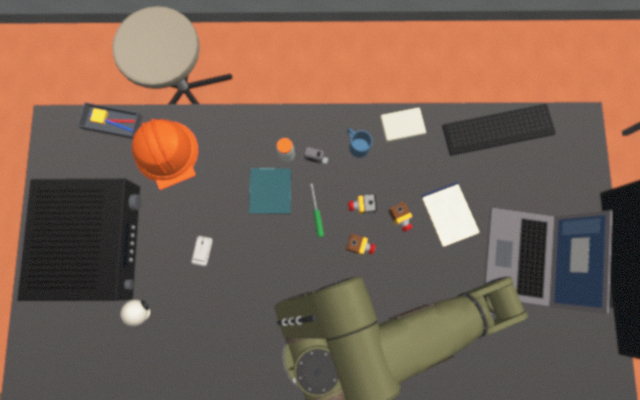

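Run:
```python
from h import *
for n,(a,b,c,e) in dict(scene=(180,150,440,310),top=(235,120,435,270)).items():
    z=np.load(n+'0.npz');p=z['p'];save(n+'c.png',p[b:e,a:c],3)
    P=cloud(n,z['d'])
    hsv=cv2.cvtColor(p,cv2.COLOR_RGB2HSV)
    H,S,V=[hsv[...,i].astype(int) for i in range(3)]
    def rep(name,m):
        k,l,st,ce=cv2.connectedComponentsWithStats(m.astype(np.uint8))
        for i in range(1,k):
            if st[i,4]>25 and a<ce[i][0]<c and b<ce[i][1]<e:
                q=P[l==i]; r=cv2.minAreaRect(q[:,:2].astype(np.float32))
                print(n,name,ce[i].round(0),st[i,4],'mean',q.mean(0).round(0),'zpct',np.percentile(q[:,2],[2,50,98]).round(0),'rect',[np.round(x,1) for x in r])
    rep('red',((H<5)|(H>174))&(S>150))
    rep('yellow',(H>20)&(H<33)&(S>150))
    rep('teal',(H>80)&(H<100)&(S>90)&(V<150))
    rep('orange',(H>5)&(H<15)&(S>190)&(V>200))
    rep('high',(P[...,2]>12)&(P[...,2]<200))
```

```text
scene red [250. 181.] 65 mean [ 414. -207.   60.] zpct [28. 48. 57.] rect [array([ 905.7, -260.6]), array([  20.8, 1059.2]), np.float64(83.8)]
scene red [211. 205.] 41 mean [ 493. -339.   73.] zpct [ 38.  51. 244.] rect [array([ 946.9, -332.2]), array([973.3,  34.4]), np.float64(0.8)]
scene red [286. 209.] 78 mean [ 560. -129.   44.] zpct [14. 47. 56.] rect [array([ 539.8, -125.6]), array([23.6, 66.5]), np.float64(77.4)]
scene yellow [260. 180.] 151 mean [ 413. -172.   49.] zpct [ 1. 62. 72.] rect [array([ 400.5, -170. ]), array([23.7, 63.3]), np.float64(70.2)]
scene yellow [275. 213.] 167 mean [ 573. -164.   56.] zpct [ 1. 65. 73.] rect [array([ 957.5, -222.6]), array([ 29.5, 966.2]), np.float64(81.6)]
scene yellow [216. 211.] 133 mean [ 506. -329.   55.] zpct [-2. 68. 73.] rect [array([ 475.2, -313.9]), array([ 60.4, 110.7]), np.float64(42.4)]
scene teal [386. 206.] 1686 mean [616. 182.   8.] zpct [-1.  3.  7.] rect [array([997.3,  10.2]), array([ 211.6, 1058.3]), np.float64(65.2)]
scene high [265. 179.] 626 mean [ 416. -158.   52.] zpct [15. 55. 75.] rect [array([ 404.4, -164.3]),
[... 2420 characters left out ...]
]
top high [313. 155.] 255 mean [743.  13.  62.] zpct [16. 67. 81.] rect [array([748.6,  10.7]), array([81.9, 56.7]), np.float64(57.4)]
top high [364. 204.] 409 mean [ 550. -175.   63.] zpct [27. 68. 79.] rect [array([ 552.8, -170.3]), array([ 61.7, 105.7]), np.float64(5.9)]
top high [318. 221.] 197 mean [493.  -3.  23.] zpct [13. 24. 31.] rect [array([5.126e+02, 1.000e-01]), array([158. ,  25.4]), np.float64(9.7)]
top high [401. 215.] 426 mean [ 507. -313.   62.] zpct [20. 68. 80.] rect [array([ 502. , -319.1]), array([102. ,  61.4]), np.float64(24.6)]
top high [360. 244.] 404 mean [ 399. -156.   64.] zpct [26. 69. 80.] rect [array([ 396.9, -166.5]), array([108.3,  60.6]), np.float64(71.7)]
```

View pics/scenec.png

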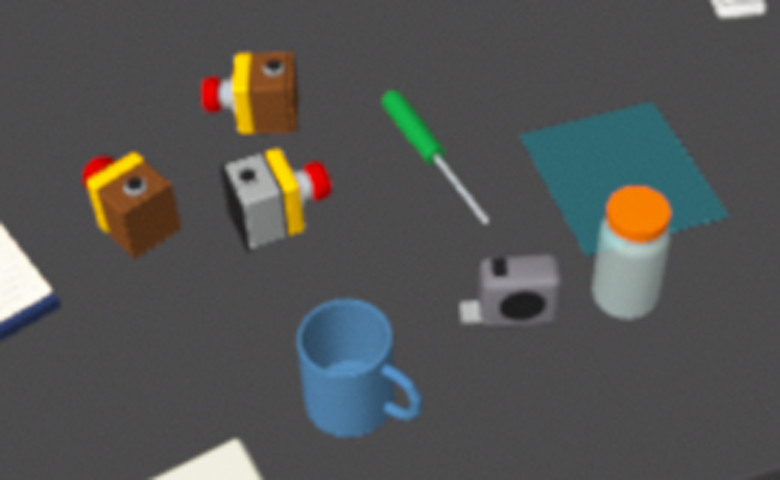

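View pics/topc.png

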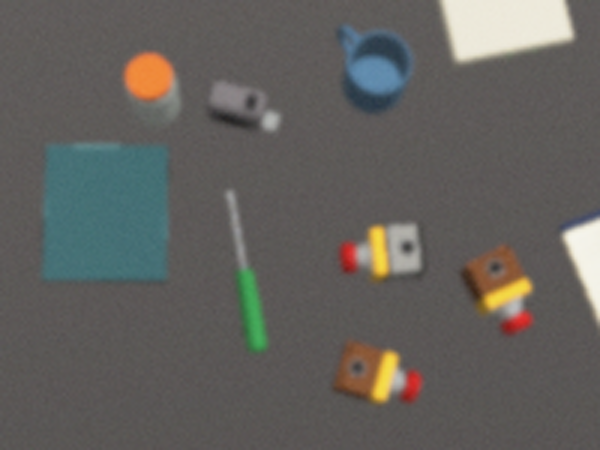

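Run:
```python
from h import *
def hullrect(n,m,z):
    m=m.astype(np.uint8);c=max(cv2.findContours(m,cv2.RETR_EXTERNAL,cv2.CHAIN_APPROX_NONE)[0],key=cv2.contourArea)[:,0]
    q=np.array([ray(n,u,v,z)[:2] for u,v in c],np.float32);r=cv2.minAreaRect(q);return [np.round(x,2) for x in r]
for n,box in dict(scene=(240,190,300,235),top=(340,185,385,222)).items():
    z=np.load(n+'0.npz');p=z['p'];P=cloud(n,z['d'])
    H,S,V=[cv2.cvtColor(p,cv2.COLOR_RGB2HSV)[...,i].astype(int) for i in range(3)]
    print(n,'mat',hullrect(n,(H>80)&(H<100)&(S>90)&(V<150),3))
    roi=np.zeros(S.shape,bool);roi[box[1]:box[3],box[0]:box[2]]=1
    q=P[roi&(P[...,2]>64)&(P[...,2]<79)]
    print('top face',len(q),q.mean(0).round(1),[np.round(x,2) for x in cv2.minAreaRect(q[:,:2].astype(np.float32))])
    for nm,m in (('yel',(H>20)&(H<33)&(S>150)),('red',((H<5)|(H>174))&(S>150)),('grn',(H>45)&(H<75)&(S>120))):
        if nm!='grn': m=m&roi
        print(nm,P[m&(P[...,2]<100)].mean(0).round(1),np.argwhere(m).mean(0)[::-1].round(1))
    save(n+'b.png',p[box[1]:box[3],box[0]:box[2]],10)
```

```text
scene mat [array([621.78, 183.15]), array([159.53, 180.47]), np.float64(89.69)]
top face 333 [ 560.3 -188.1   69.6] [array([ 557.54, -187.32]), array([62.85, 64.28]), np.float64(5.4)]
yel [ 548.1 -164.9   45.1] [273.2 209.8]
red [ 559.7 -128.6   44.3] [285.6 209.5]
grn [493.1  -7.4  20.5] [316.6 191.2]
top mat [array([617.09, 184.26]), array([151.95, 171.17]), np.float64(89.66)]
top face 241 [ 554.6 -186.8   71.1] [array([ 554.98, -187.13]), array([59.84, 64.64]), np.float64(4.75)]
yel [ 549.3 -163.9   69.8] [361.  203.9]
red [ 548.1 -126.    51.8] [350.5 205.1]
grn [482.2  -4.7  25.1] [327.2 223.9]
```

View pics/sceneb.png

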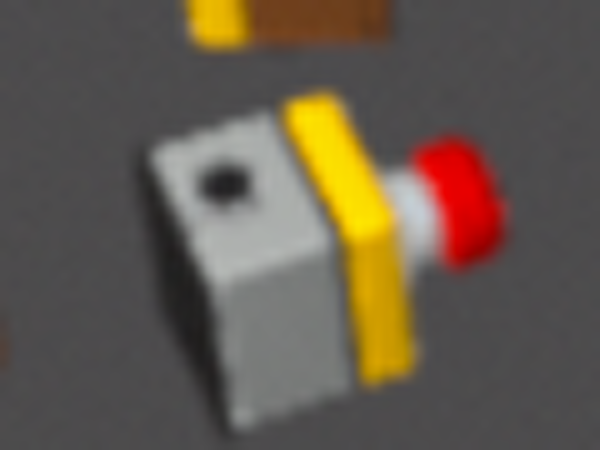

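View pics/topb.png

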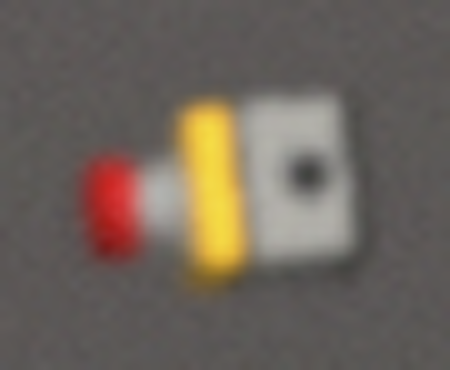

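Candidates (scene px / top px): brown (265,179)/(360,244), brown (223,215)/(401,215), grey (269,214)/(364,204). The grey one is meant: it has a grey body with yellow cover and its knob points left. The enlarged crops confirm it. Box centre is about (555,-187) and yaw 5°; mat centre is about (620,184) and unrotated.

step_arm --pt "44.8 -18.5 0 -1.262 100" --pt "44.8 -18.5 0 -1.262 100" --pt "44.8 -18.5 0 -1.262 100" --pt "44.8 -18.5 0 -1.262 100" --pt "44.8 -18.5 0 -1.262 100" --pt "44.8 -18.5 0 -1.262 100" --pt "44.8 -18.5 0 -1.262 100" --pt "44.8 -18.5 0 -1.262 100" --pt "44.8 -18.5 0 -1.262 100" --pt "44.8 -18.5 0 -1.262 100" --pt "44.8 -18.5 0 -1.262 100" --pt "44.8 -18.5 0 -1.262 100"

```text
time_s: 1.1
position: [555.9, -161.0, 205.0]
orientation: [-0.0, 0.674, 0.738, 0.0]
force: [0.3, 0.5, -0.8]
opening: 93.8
```

step_arm --pt "0 0 3.5 0 100" --pt "0 0 7 0 100" --pt "0 0 10 0 100" --pt "0 0 10 0 100"

```text
time_s: 1.43
position: [551.3, -162.9, 99.4]
orientation: [-0.004, 0.676, 0.737, -0.002]
force: [-0.7, 0.3, -0.2]
opening: 93.6
```

Run:
```python
from h import *
print(read_state()['position'])
p,_=viewer.grab_frame('scene');q,_=viewer.grab_frame('top')
save('g1.png',np.hstack([cv2.resize(p[150:270,200:340],None,fx=2.8,fy=2.8),cv2.resize(q[140:260,300:440],None,fx=2.8,fy=2.8)]))
```

```text
[ 551.33877251 -162.85057238   99.43593253]
```

View pics/g1.png

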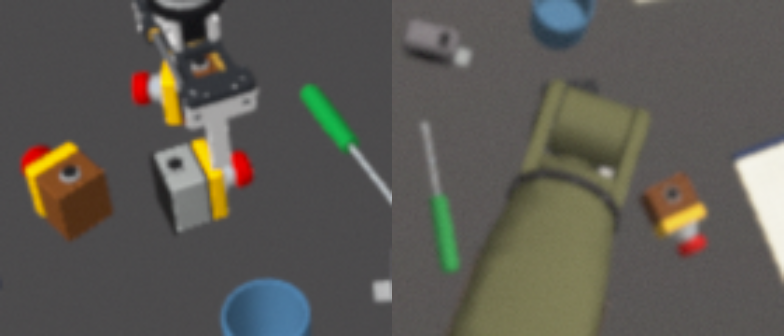

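The gripper is over the yellow cover, with the near finger at about (215,130) in the crop, just in front of the cover. Next I descend in slow rows and close.

step_arm --pt "0 0 2.5 0 100" --pt "0 0 5 0 100" --pt "0 0 7 0 100" --pt "0 0 8.8 0 100" --pt "0 0 8.8 0 100" --pt "0 0 8.8 0 100"

```text
time_s: 2.03
position: [554.9, -164.5, 19.3]
orientation: [0.001, 0.676, 0.737, 0.0]
force: [0.4, -0.4, 1.0]
opening: 94.1
```

Run:
```python
from h import *
p,_=viewer.grab_frame('scene')
save('g2.png',p[150:270,200:340],5)
```

```text
(no output)
```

View pics/g2.png

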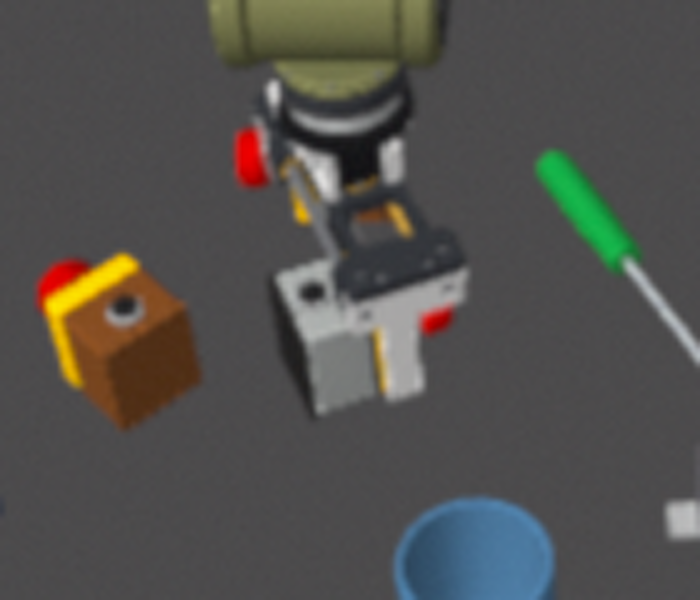

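step_arm --pt "0 0 0.25 0 100" --pt "0 0 0.25 0 60" --pt "0 0 0.25 0 30" --pt "0 0 0.25 0 30" --pt "0 0 0.25 0 30" --pt "0 0 0.25 0 30" --pt "0 0 0.25 0 30" --pt "0 0 0.25 0 30"

```text
time_s: 2.75
position: [554.1, -164.0, 15.1]
orientation: [0.0, 0.676, 0.737, 0.0]
force: [-0.3, 0.6, 2.2]
opening: 59.8
```

step_arm --pt "0 0 -0.5 0 20" --pt "0 0 -1 0 20" --pt "0 0 -1.5 0 20" --pt "0 0 -2 0 20" --pt "0 0 -2.5 0 20" --pt "0 0 -3 0 20" --pt "0 0 -3.5 0 20" --pt "0 0 -4 0 20" --pt "0 0 -4 0 20"

```text
time_s: 3.5
position: [554.6, -164.2, 56.2]
orientation: [0.001, 0.676, 0.737, 0.0]
force: [-0.2, -0.5, -6.9]
opening: 60.0
```

Run:
```python
from h import *
p,_=viewer.grab_frame('scene')
save('g3.png',p[150:270,200:340],5)
```

```text
(no output)
```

View pics/g3.png

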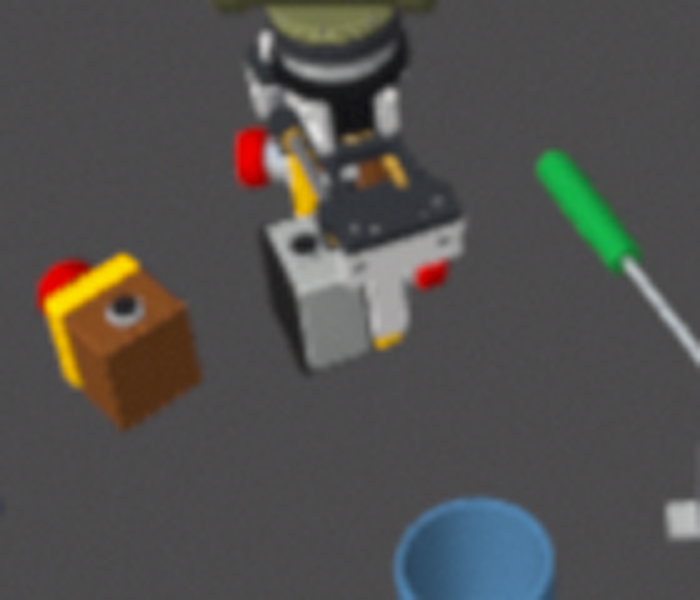

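The pads hold the box rigidly, so it does not swing. I'll set it back down and tip it up about its base edge by gripping the knob head instead. That has a longer lever and only a line contact.

step_arm --pt "0 0 0.8 0 20" --pt "0 0 1.6 0 20" --pt "0 0 2.4 0 20" --pt "0 0 3 0 20" --pt "0 0 3.4 0 20" --pt "0 0 3.7 0 20" --pt "0 0 3.9 0 20" --pt "0 0 4.0 0 20" --pt "0 0 4.0 0 20"

```text
time_s: 4.3
position: [554.2, -164.1, 15.2]
orientation: [0.0, 0.676, 0.737, 0.0]
force: [0.1, -0.2, -7.5]
opening: 59.9
```

step_arm --pt "0 0 0 0 100" --pt "0 0 0 0 100" --pt "0 0 0 0 100" --pt "0 0 0 0 100" --pt "0 0 0 0 100"

```text
time_s: 4.72
position: [554.3, -164.2, 15.3]
orientation: [0.0, 0.676, 0.737, 0.0]
force: [-0.0, 0.2, 0.8]
opening: 89.5
```

Run:
```python
from h import *
s=read_state();print(s['position'],s['force'],s['opening'])
p,d=viewer.grab_frame('scene')
save('g4.png',p[150:270,200:340],5)
P=cloud('scene',d);H,S,V=[cv2.cvtColor(p,cv2.COLOR_RGB2HSV)[...,i].astype(int) for i in range(3)]
roi=np.zeros(S.shape,bool);roi[190:235,240:300]=1
q=P[roi&(P[...,2]>64)&(P[...,2]<74)&(S<40)];print(len(q),q.mean(0).round(1),cv2.minAreaRect(q[:,:2].astype(np.float32)))
m=roi&((H<5)|(H>174))&(S>150);print('red',np.argwhere(m).mean(0)[::-1],P[m].round(0).tolist()[::6])
```

```text
[ 554.3327683  -164.15012669   15.29951607] [-0.04935556  0.18691629  0.81251082] 89.48800972663976
175 [ 565.1 -199.5   69.5] ((563.9600219726562, -187.9176025390625), (108.12199401855469, 63.11029052734375), 5.68151330947876)
red [286.76470588 214.35294118] [[570.0, -131.0, 40.0], [573.0, -128.0, 37.0], [569.0, -128.0, 29.0]]
```

View pics/g4.png

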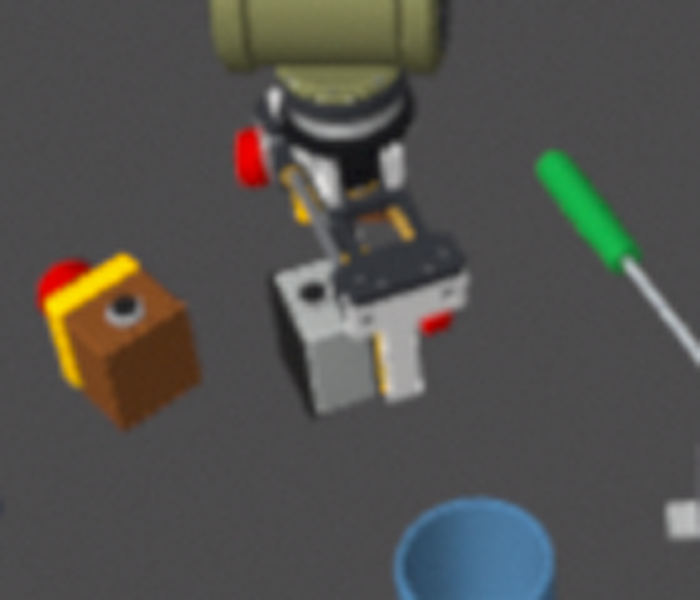

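step_arm --pt "1.2 0 0 0 100" --pt "2.4 0 0 0 100" --pt "3.7 0 0 0 100" --pt "3.7 0 0 0 100" --pt "3.7 0 0 0 50" --pt "3.7 0 0 0 20" --pt "3.7 0 0 0 10" --pt "3.7 0 0 0 10" --pt "3.7 0 0 0 10" --pt "3.7 0 0 0 10" --pt "3.7 0 0 0 10"

```text
time_s: 5.68
position: [550.9, -127.4, 14.9]
orientation: [0.0, 0.676, 0.737, 0.0]
force: [-0.3, -0.5, 0.2]
opening: 50.7
```

Run:
```python
from h import *
p,d=viewer.grab_frame('scene')
save('g5.png',p[150:270,200:340],5)
```

```text
(no output)
```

View pics/g5.png

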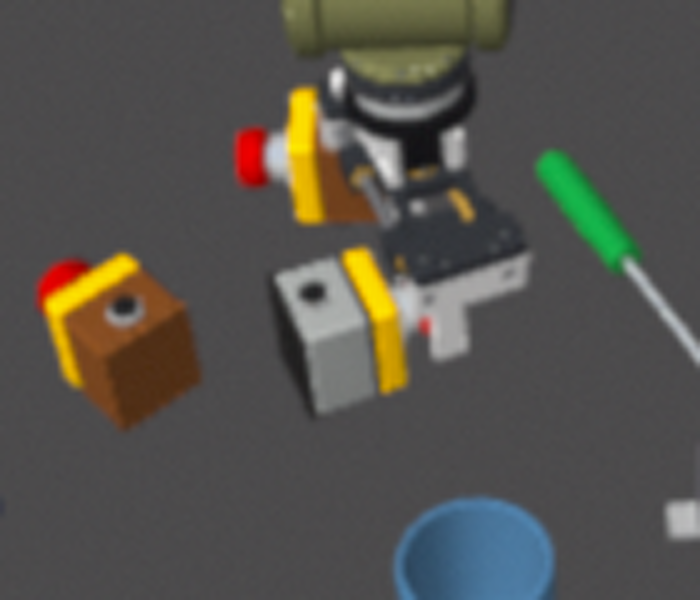

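Still closing (50.7 mm). I'll finish the closure.

step_arm --pt "0 0 0 0 10" --pt "0 0 0 0 10" --pt "0 0 0 0 10" --pt "0 0 0 0 10"

```text
time_s: 6.07
position: [550.8, -127.2, 14.9]
orientation: [0.0, 0.676, 0.737, -0.0]
force: [-0.7, -0.2, -0.5]
opening: 38.8
```

step_arm --pt "-0.15 0 -0.4 0 10" --pt "-0.34 0 -0.78 0 10" --pt "-0.54 0 -1.16 0 10" --pt "-0.75 0 -1.54 0 10" --pt "-0.98 0 -1.9 0 10" --pt "-1.22 0 -2.26 0 10" --pt "-1.48 0 -2.6 0 10" --pt "-1.75 0 -2.93 0 10" --pt "-2.04 0 -3.25 0 10" --pt "-2.34 0 -3.55 0 10" --pt "-2.34 0 -3.55 0 10"

```text
time_s: 6.98
position: [553.1, -151.2, 51.1]
orientation: [0.0, 0.676, 0.737, 0.0]
force: [0.3, -1.4, -3.7]
opening: 39.2
```

Run:
```python
from h import *
p,d=viewer.grab_frame('scene')
save('g6.png',p[150:270,200:340],5)
```

```text
(no output)
```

View pics/g6.png

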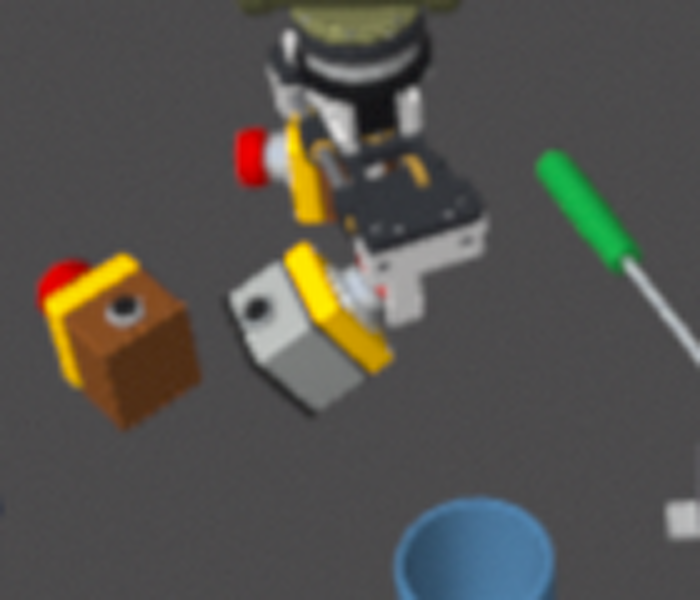

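step_arm --pt "-0.31 0 -0.3 0 10" --pt "-0.64 0 -0.57 0 10" --pt "-0.98 0 -0.84 0 10" --pt "-1.33 0 -1.08 0 10" --pt "-1.69 0 -1.32 0 10" --pt "-2.06 0 -1.53 0 10" --pt "-2.44 0 -1.74 0 10" --pt "-2.83 0 -1.92 0 10" --pt "-3.22 0 -2.08 0 10" --pt "-3.62 0 -2.23 0 10" --pt "-4.03 0 -2.36 0 10" --pt "-4.45 0 -2.47 0 10"

```text
time_s: 8.03
position: [556.9, -195.0, 75.4]
orientation: [-0.0, 0.676, 0.737, 0.0]
force: [0.6, 3.5, -2.8]
opening: 38.9
```

Run:
```python
from h import *
p,d=viewer.grab_frame('scene');print(read_state()['force'])
save('g7.png',p[150:270,200:340],5)
```

```text
[-0.00878467 -0.81245631 -3.35798706]
```

View pics/g7.png

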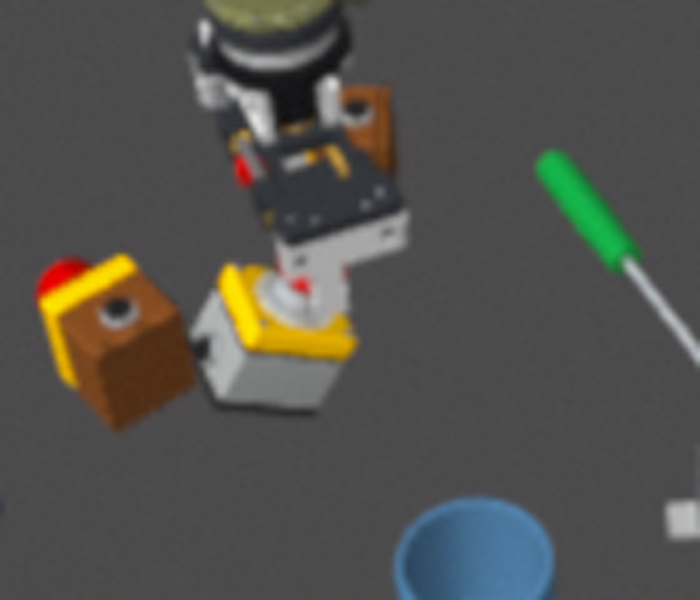

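The socket side has just touched the brown box at crop (190,350), which shifted about 1 px. There is no room to finish here, so I'll reverse the arc, carry the box lying down to the mat and tip it there.

step_arm --pt "0.42 0 0.11 0 10" --pt "0.83 0 0.24 0 10" --pt "1.23 0 0.39 0 10" --pt "1.62 0 0.55 0 10" --pt "2.01 0 0.73 0 10" --pt "2.39 0 0.94 0 10" --pt "2.76 0 1.15 0 10" --pt "3.12 0 1.39 0 10" --pt "3.47 0 1.63 0 10" --pt "3.81 0 1.9 0 10" --pt "4.14 0 2.17 0 10" --pt "4.45 0 2.47 0 10"

```text
time_s: 9.08
position: [553.3, -149.2, 51.0]
orientation: [0.0, 0.675, 0.737, 0.001]
force: [-0.0, 6.8, 7.6]
opening: 38.8
```

step_arm --pt "0.3 0 0.3 0 10" --pt "0.59 0 0.62 0 10" --pt "0.86 0 0.95 0 10" --pt "1.12 0 1.29 0 10" --pt "1.36 0 1.65 0 10" --pt "1.59 0 2.01 0 10" --pt "1.8 0 2.39 0 10" --pt "2.0 0 2.77 0 10" --pt "2.19 0 3.15 0 10" --pt "2.34 0 3.5 0 10" --pt "2.34 0 3.55 0 10"

```text
time_s: 10.0
position: [550.8, -126.6, 14.9]
orientation: [-0.0, 0.676, 0.737, 0.0]
force: [-3.3, 7.4, 8.3]
opening: 38.9
```

step_arm --pt "0 0 0 0 60" --pt "0 0 0 0 100" --pt "0 0 0 0 100" --pt "0 0 0 0 100" --pt "0 0 0 0 100" --pt "0 0 0 0 100"

```text
time_s: 10.5
position: [550.9, -127.3, 14.9]
orientation: [0.0, 0.676, 0.737, -0.0]
force: [0.2, 0.1, -0.0]
opening: 75.3
```

Run:
```python
from h import *
p,d=viewer.grab_frame('scene');print(read_state()['force'])
save('g8.png',p[150:270,200:340],5)
```

```text
[-0.35300469 -0.44757754  0.37267476]
```

View pics/g8.png

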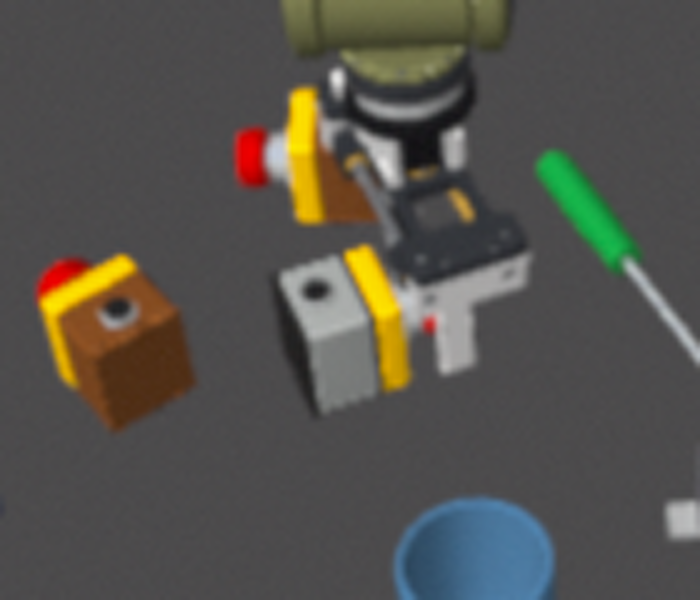

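step_arm --pt "0 0 0 0 100" --pt "0 0 0 0 100" --pt "-1.5 0 0 0 100" --pt "-3 0 0 0 100" --pt "-4.5 0 0 0 100" --pt "-5.5 0 0 0 100" --pt "-5.5 0 0 0 100" --pt "-5.5 0 0 0 20" --pt "-5.5 0 0 0 20" --pt "-5.5 0 0 0 20" --pt "-5.5 0 0 0 20" --pt "-5.5 0 0 0 20"

```text
time_s: 11.55
position: [555.7, -181.6, 15.0]
orientation: [-0.0, 0.675, 0.737, 0.0]
force: [-0.1, 0.8, 0.4]
opening: 64.2
```

step_arm --pt "0 0 0 0 20" --pt "0 0 0 0 20" --pt "0 0 0 0 20" --pt "0 0 -1 0 20" --pt "0 0 -2.5 0 20" --pt "0 0 -4.5 0 20" --pt "0 0 -6.5 0 20" --pt "0 0 -8.5 0 20" --pt "0 0 -10 0 20" --pt "0 0 -10 0 20"

```text
time_s: 12.38
position: [556.6, -182.5, 118.1]
orientation: [0.002, 0.676, 0.737, 0.001]
force: [-0.1, -0.3, -7.2]
opening: 59.6
```

Run:
```python
from h import *
p,d=viewer.grab_frame('scene');print(read_state())
save('g9.png',p[120:260,200:370],4)
```

```text
{'time_s': 12.4333, 'joint_pos': array([-3.79228015e-01,  4.60540750e-01,  1.51691570e+00, -1.10365612e-04,
        1.16228714e+00, -4.66115862e-01]), 'qd': array([-0.00112372,  0.03928363,  0.03847455,  0.00029909, -0.02240637,
        0.00022542]), 'joint_efforts': array([ 4.05858702e-02, -6.67504549e+01, -3.76335311e+01,  6.12437306e-02,
        5.07115200e-01,  2.92065561e-04]), 'position': array([ 555.9127512 , -182.17137366,  115.99860242]), 'orientation': array([8.82353915e-04, 6.75713353e-01, 7.37163894e-01, 2.80681518e-04]), 'force': array([ 0.79950756, -0.2012201 , -7.51080063]), 'torque': array([-0.02389439, -0.06421575, -0.02106185]), 'opening': 60.02478199681088}
```

View pics/g9.png

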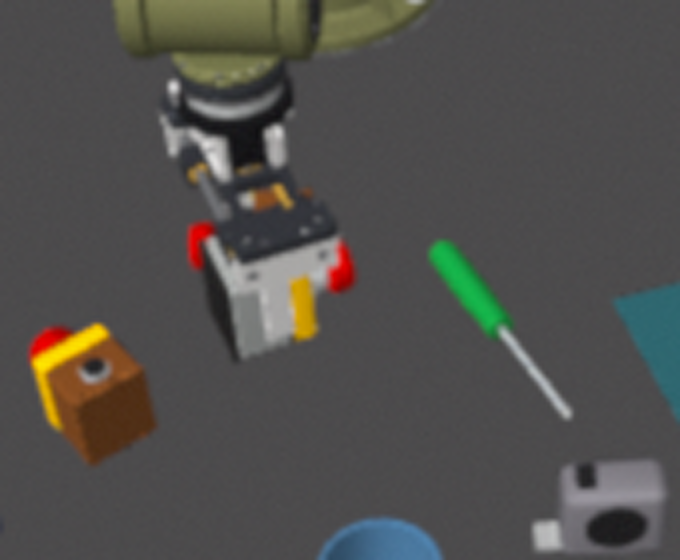

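step_arm --pt "2 0.4 0 0.0 20" --pt "5 1.1 0 0.0 20" --pt "9 2 0 0.02 20" --pt "13 2.9 0 0.04 20" --pt "17 3.8 0 0.06 20" --pt "21 4.6 0 0.08 20" --pt "25 5.5 0 0.09 20" --pt "29 6.4 0 0.09 20" --pt "33 7.3 0 0.09 20" --pt "37 8.2 0 0.09 20" --pt "40 8.9 0 0.09 20" --pt "42 9.3 0 0.09 20"

```text
time_s: 13.43
position: [610.7, 247.6, 112.6]
orientation: [-0.001, 0.707, 0.707, -0.001]
force: [0.7, 0.5, -8.2]
opening: 59.9
```

step_arm --pt "0 0 0 0 20" --pt "0 0 2 0 20" --pt "0 0 4 0 20" --pt "0 0 5.5 0 20" --pt "0 0 7 0 20" --pt "0 0 8 0 20" --pt "0 0 8 0 20" --pt "0 0 8 0 20"

```text
time_s: 14.1
position: [611.4, 244.1, 34.2]
orientation: [-0.0, 0.708, 0.706, -0.001]
force: [0.9, -0.7, -6.9]
opening: 59.9
```

Run:
```python
from h import *
p,d=viewer.grab_frame('scene');s=read_state();print(s['position'],s['orientation'],s['force'])
save('g10.png',p[120:270,280:460],4)
```

```text
[611.97660219 244.3887528   35.23870893] [4.91222799e-05 7.08231073e-01 7.05980694e-01 7.17224379e-05] [-0.58184325 -0.36883234 -6.81778663]
```

View pics/g10.png

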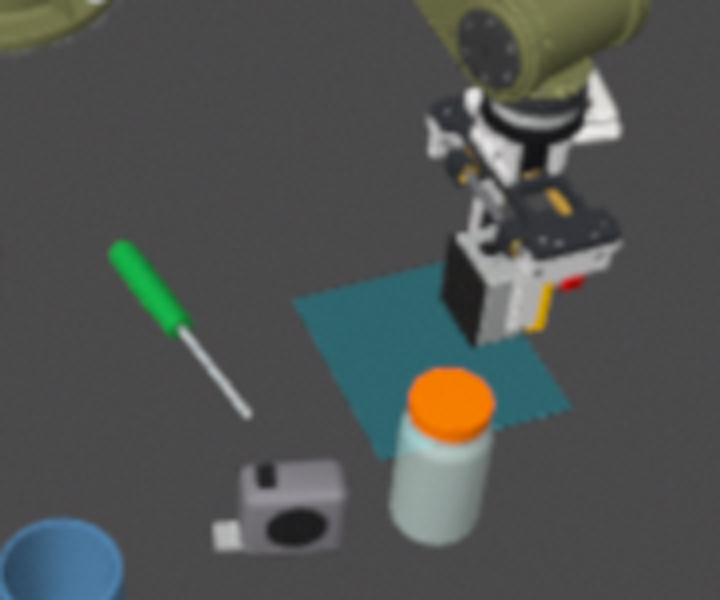

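step_arm --pt "0 0 0.5 0 20" --pt "0 0 1.0 0 20" --pt "0 0 1.3 0 20" --pt "0 0 1.5 0 20" --pt "0 0 1.65 0 20" --pt "0 0 1.65 0 20" --pt "0 0 1.65 0 20"

```text
time_s: 14.73
position: [611.9, 244.5, 18.6]
orientation: [0.0, 0.708, 0.706, 0.0]
force: [0.2, -0.8, -6.9]
opening: 59.6
```

step_arm --pt "0 0 0.05 0 20" --pt "0 0 0.08 0 20" --pt "0 0 0.08 0 20"

```text
time_s: 14.98
position: [611.9, 244.6, 18.0]
orientation: [0.0, 0.708, 0.706, 0.0]
force: [-1.2, -0.6, -3.5]
opening: 60.0
```

step_arm --pt "0 0 0 0 100" --pt "0 0 0 0 100" --pt "0 0 0 0 100" --pt "0 0 0 0 100" --pt "0 0 0 0 100" --pt "0 0 0 0 100" --pt "1.5 0 0 0 100" --pt "3 0 0 0 100" --pt "4.5 0 0 0 100" --pt "5.5 0 0 0 100" --pt "5.5 0 0 0 50" --pt "5.5 0 0 0 20"

```text
time_s: 15.98
position: [611.6, 300.3, 17.3]
orientation: [-0.0, 0.708, 0.707, -0.0]
force: [0.2, -0.4, -1.1]
opening: 84.0
```

step_arm --pt "0 0 0 0 20" --pt "0 0 0 0 10" --pt "0 0 0 0 10" --pt "0 0 0 0 10" --pt "0 0 0 0 10" --pt "0 0 0 0 10" --pt "0 0 0 0 10" --pt "0 0 0 0 10" --pt "0 0 0 0 10"

```text
time_s: 16.73
position: [612.1, 299.4, 17.7]
orientation: [0.0, 0.708, 0.706, 0.0]
force: [0.3, -1.0, -0.1]
opening: 38.8
```

Run:
```python
from h import *
p,d=viewer.grab_frame('scene');s=read_state();print(s['position'],s['orientation'],s['force'],s['opening'])
save('g11.png',p[120:270,280:460],4)
```

```text
[612.05655835 299.3919842   17.67180917] [8.73643416e-05 7.08176962e-01 7.06034973e-01 1.23165180e-06] [ 0.92720657 -0.86912679 -0.0545147 ] 38.68777520823506
```

View pics/g11.png

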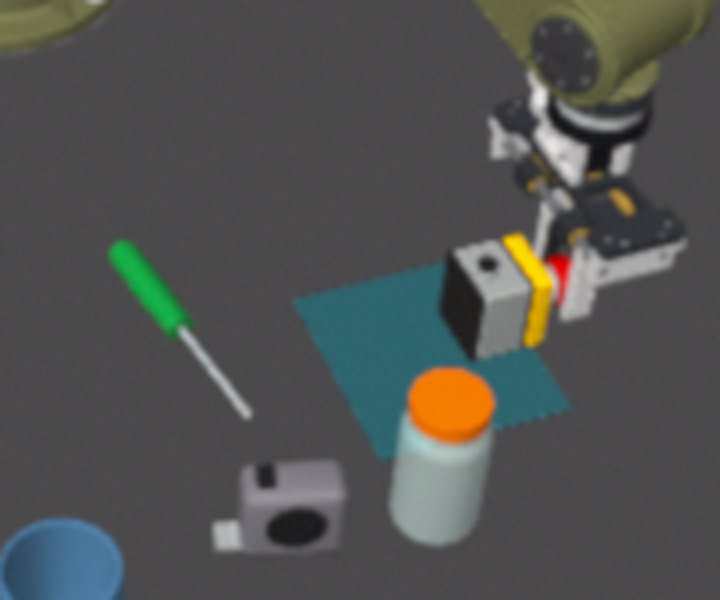

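step_arm --pt "-0.15 0 -0.4 0 10" --pt "-0.34 0 -0.78 0 10" --pt "-0.54 0 -1.16 0 10" --pt "-0.75 0 -1.54 0 10" --pt "-0.98 0 -1.9 0 10" --pt "-1.22 0 -2.26 0 10" --pt "-1.48 0 -2.6 0 10" --pt "-1.75 0 -2.93 0 10" --pt "-2.04 0 -3.25 0 10" --pt "-2.34 0 -3.55 0 10" --pt "-2.34 0 -3.55 0 10"

```text
time_s: 17.7
position: [612.2, 275.6, 53.9]
orientation: [0.0, 0.708, 0.706, 0.0]
force: [0.1, -0.8, -4.4]
opening: 38.7
```

step_arm --pt "-0.31 0 -0.3 0 10" --pt "-0.64 0 -0.57 0 10" --pt "-0.98 0 -0.84 0 10" --pt "-1.33 0 -1.08 0 10" --pt "-1.69 0 -1.32 0 10" --pt "-2.06 0 -1.53 0 10" --pt "-2.44 0 -1.74 0 10" --pt "-2.83 0 -1.92 0 10" --pt "-3.22 0 -2.08 0 10" --pt "-3.62 0 -2.23 0 10" --pt "-4.03 0 -2.36 0 10" --pt "-4.45 0 -2.47 0 10"

```text
time_s: 18.7
position: [611.8, 231.2, 78.1]
orientation: [0.0, 0.708, 0.706, 0.0]
force: [0.2, -0.6, -4.5]
opening: 38.7
```

Run:
```python
from h import *
p,d=viewer.grab_frame('scene');s=read_state();print(s['position'],s['orientation'],s['force'],s['opening'])
save('g12.png',p[120:270,280:460],4)
```

```text
[611.92383546 230.56298221  78.25425233] [1.01756995e-04 7.08328576e-01 7.05882861e-01 7.14421546e-05] [-0.55484075 -0.92569251 -3.20052174] 38.88679833029006
```

View pics/g12.png

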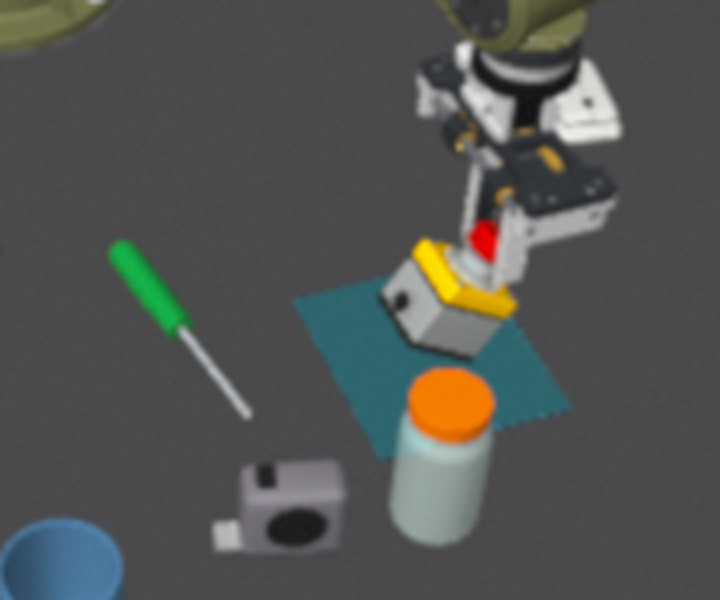

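step_arm --pt "-0.42 0 -0.09 0 10" --pt "-0.84 0 -0.17 0 10" --pt "-1.27 0 -0.22 0 10" --pt "-1.69 0 -0.27 0 10" --pt "-2.12 0 -0.29 0 10" --pt "-2.55 0 -0.3 0 10" --pt "-2.98 0 -0.28 0 10" --pt "-3.4 0 -0.25 0 10" --pt "-3.83 0 -0.19 0 10" --pt "-4.25 0 -0.13 0 10" --pt "-4.67 0 -0.03 0 10" --pt "-5.09 0 0.07 0 10"

```text
time_s: 19.75
position: [611.7, 180.3, 77.1]
orientation: [0.0, 0.708, 0.706, 0.0]
force: [1.1, -1.3, -3.3]
opening: 38.9
```

step_arm --pt "-0.41 0 0.14 0 10" --pt "-0.82 0 0.27 0 10" --pt "-0.82 0 0.27 0 10" --pt "-0.82 0 0.27 0 10"

```text
time_s: 20.08
position: [611.5, 172.3, 74.3]
orientation: [-0.0, 0.708, 0.706, -0.0]
force: [0.1, -1.0, -4.0]
opening: 38.9
```

Run:
```python
from h import *
p,d=viewer.grab_frame('scene');s=read_state();print(s['position'],s['orientation'],s['force'],s['opening'])
save('g13.png',p[140:260,300:450],5)
```

```text
[611.52626696 172.43093781  74.33362993] [-1.63940665e-05  7.08183154e-01  7.06028750e-01 -1.57520696e-04] [ 0.63756813 -0.66302152 -2.59694247] 38.91316516001361
```

View pics/g13.png

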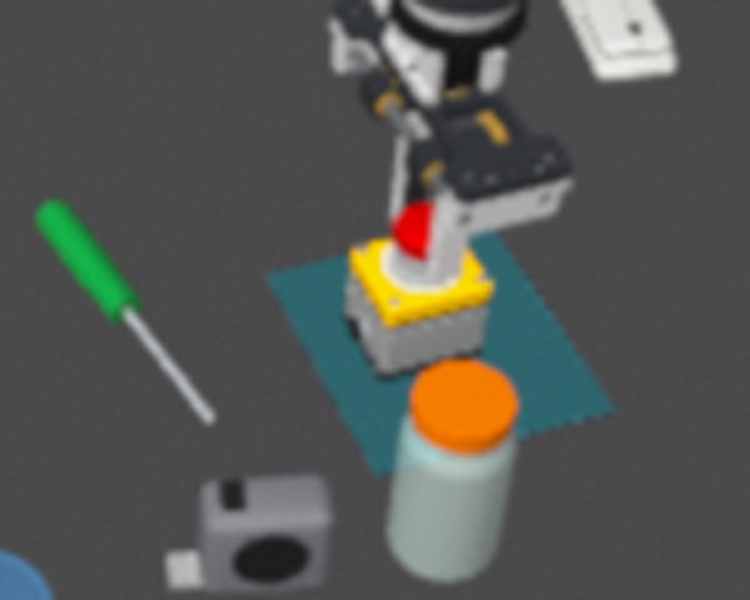

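step_arm --pt "-0.1 0 0.1 0 10" --pt "-0.15 0 0.2 0 10" --pt "-0.15 0 0.2 0 10"

```text
time_s: 20.38
position: [611.7, 171.6, 73.7]
orientation: [-0.0, 0.708, 0.706, 0.001]
force: [-4.8, 0.7, 7.7]
opening: 39.0
```

step_arm --pt "-0.1 0 0.1 0 60" --pt "-0.1 0 0.1 0 100" --pt "-0.1 0 0.1 0 100" --pt "-0.1 0 0.1 0 100" --pt "-0.1 0 0.1 0 100" --pt "-0.1 0 0.1 0 100" --pt "-0.1 0 0.1 0 100"

```text
time_s: 20.97
position: [611.6, 170.0, 71.4]
orientation: [0.0, 0.708, 0.706, 0.0]
force: [0.4, -0.1, 0.4]
opening: 82.2
```

step_arm --pt "0 0 -3 0 100" --pt "0 0 -6 0 100" --pt "0 0 -9 0 100" --pt "0 -4 -12 0 100" --pt "0 -8 -12 0 100" --pt "0 -12 -12 0 100" --pt "0 -15 -12 0 100"

```text
time_s: 21.55
position: [459.2, 170.3, 191.7]
orientation: [0.0, 0.708, 0.706, 0.0]
force: [0.3, 1.1, 0.3]
opening: 94.0
```

```bash
cat > meas.py <<'E'
from h import *
import sys
tag=sys.argv[1]
pics=[];c={}
s=read_state();print(s['position'],s['force'],s['opening'])
for n,box in dict(scene=(340,150,430,250),top=(235,150,310,225)).items():
    p,d=viewer.grab_frame(n);P=cloud(n,d);H,S,V=[cv2.cvtColor(p,cv2.COLOR_RGB2HSV)[...,i].astype(int) for i in range(3)]
    roi=np.zeros(S.shape,bool);roi[box[1]:box[3],box[0]:box[2]]=1
    m=roi&((H<5)|(H>174))&(S>150);y=roi&(H>20)&(H<33)&(S>150)
    ok=P[m];ok=ok[(ok[:,2]>40)&(ok[:,2]<200)]
    yk=P[y];yk=yk[(yk[:,2]>50)&(yk[:,2]<80)]
    if len(ok): print(n,'red z pct',np.percentile(ok[:,2],[50,80,90]).round(1),'topmean',ok[ok[:,2]>np.percentile(ok[:,2],90)-8].mean(0).round(1),len(ok))
    if len(yk)>5:
        A=np.c_[yk[:,:2]-yk[:,:2].mean(0),np.ones(len(yk))];g=np.linalg.lstsq(A,yk[:,2],rcond=None)[0]
        print(n,'yellow',yk.mean(0).round(1),'plane',g.round(3),[np.round(x,1) for x in cv2.minAreaRect(yk[:,:2].astype(np.float32))])
    pics.append(cv2.resize(p[box[1]:box[3],box[0]:box[2]],(400,400),interpolation=cv2.INTER_CUBIC))
save(tag,np.hstack(pics))
E
python3 meas.py m1.png
```

```text
[459.2474863  170.31188615 191.72683597] [0.31021632 1.12112161 0.26118111] 94.04637319583655
scene red z pct [102.  104.6 106. ] topmean [616.1 167.8 102.8] 120
scene yellow [626.1 160.   63.2] plane [-1.1000e-01  2.5000e-02  6.3193e+01] [array([615.5, 169.4]), array([72.4, 57.7]), np.float64(87.6)]
top red z pct [106.2 109.2 111.3] topmean [606.9 169.7 108.3] 56
top yellow [613.  166.6  68.4] plane [-2.9000e-02 -1.6000e-02  6.8375e+01] [array([608.6, 170.8]), array([65.5, 54.4]), np.float64(89.0)]
```

View pics/m1.png

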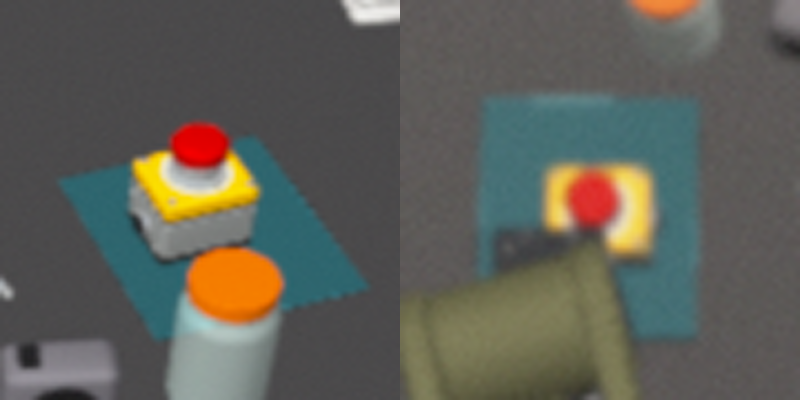

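The box stands upright near the mat centre, with the red knob at crop (200,145) and (592,200) and its top about 105 mm high, which means in. Now I go back over the knob, descend and grip the head.

step_arm --pt "0 4 0 0 100" --pt "0 8 0 0 100" --pt "0 12 0 0 100" --pt "0 15 0 0 100" --pt "0 15 0 0 100" --pt "0 15 3 0 100" --pt "0 15 6 0 100" --pt "0 15 9 0 100" --pt "0 15 10.5 0 100" --pt "0 15 11.6 0 100" --pt "0 15 11.6 0 100"

```text
time_s: 22.57
position: [610.9, 169.8, 73.2]
orientation: [-0.001, 0.708, 0.706, -0.001]
force: [-0.4, 0.8, -1.2]
opening: 94.0
```

step_arm --pt "0 0 0 0 50" --pt "0 0 0 0 20" --pt "0 0 0 0 10" --pt "0 0 0 0 10" --pt "0 0 0 0 10" --pt "0 0 0 0 10" --pt "0 0 0 0 10" --pt "0 0 0 0 10" --pt "0 0 0 0 10" --pt "0 0 0 0 10" --pt "0 0 0 0 10"

```text
time_s: 23.48
position: [611.6, 170.0, 75.5]
orientation: [-0.0, 0.708, 0.706, 0.0]
force: [-0.8, -0.4, 0.3]
opening: 39.0
```

step_arm --pt "0 0 -0.1 0 10" --pt "0 0 -0.2 0 10" --pt "0 0 -0.35 0 10" --pt "0 0 -0.5 0 10" --pt "0 0 -0.65 0 10" --pt "0 0 -0.8 0 10" --pt "0 0 -0.95 0 10" --pt "0 0 -1.1 0 10" --pt "0 0 -1.2 0 10" --pt "0 0 -1.2 0 10"

```text
time_s: 24.32
position: [611.6, 170.0, 87.9]
orientation: [0.0, 0.708, 0.706, 0.0]
force: [-1.1, -1.4, 1.8]
opening: 38.9
```

```bash
python3 meas.py m2.png
```

```text
[611.62644745 170.02009877  87.9485566 ] [-1.12569466 -1.37285951  1.78592869] 38.8924201499899
scene red z pct [114.6 116.9 118. ] topmean [613.  161.4 115.7] 62
scene yellow [626.  159.6  62.9] plane [-9.0000e-02  7.0000e-03  6.2859e+01] [array([615. , 168.4]), array([69.7, 60. ]), np.float64(88.6)]
```

View pics/m2.png

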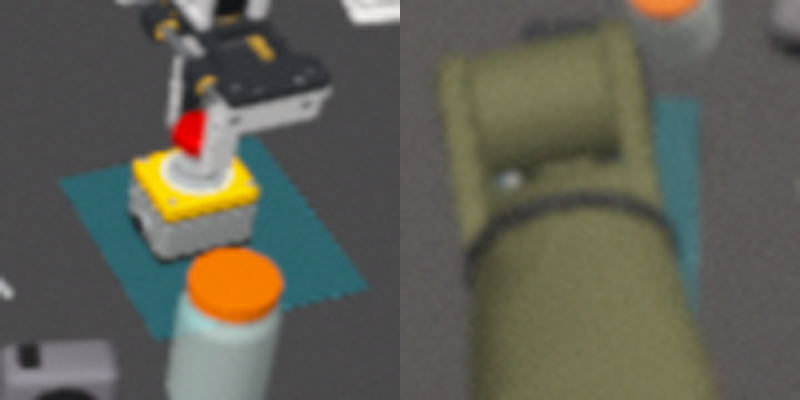

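The knob came up 12 mm while the box stayed put, and the detent now pushes upward (+1.8 N). I release and check.

step_arm --pt "0 0 0 0 60" --pt "0 0 0 0 100" --pt "0 0 0 0 100" --pt "0 0 0 0 100" --pt "0 0 0 0 100" --pt "0 0 0 0 100" --pt "0 0 -3 0 100" --pt "0 0 -6 0 100" --pt "0 -4 -8 0 100" --pt "0 -8 -8 0 100" --pt "0 -12 -8 0 100" --pt "0 -15 -8 0 100"

```text
time_s: 25.42
position: [458.9, 170.3, 167.5]
orientation: [-0.0, 0.708, 0.706, 0.0]
force: [0.6, 0.7, 0.6]
opening: 93.5
```

```bash
python3 meas.py m3.png
```

```text
[458.89681548 170.32315195 167.50120649] [0.64160669 0.7137749  0.6252166 ] 93.54755116562394
scene red z pct [115.9 118.5 119.4] topmean [615.3 168.3 116.6] 124
scene yellow [625.  161.   63.1] plane [-9.7000e-02  1.5000e-02  6.3077e+01] [array([614.3, 168.9]), array([72.4, 59.3]), np.float64(89.5)]
top red z pct [119.1 122.8 124.5] topmean [608.1 168.5 120.8] 58
top yellow [610.  166.5  67.2] plane [-3.4000e-02 -9.0000e-03  6.7174e+01] [array([608.8, 171. ]), array([54.6, 65.7]), np.float64(0.6)]
```

View pics/m3.png

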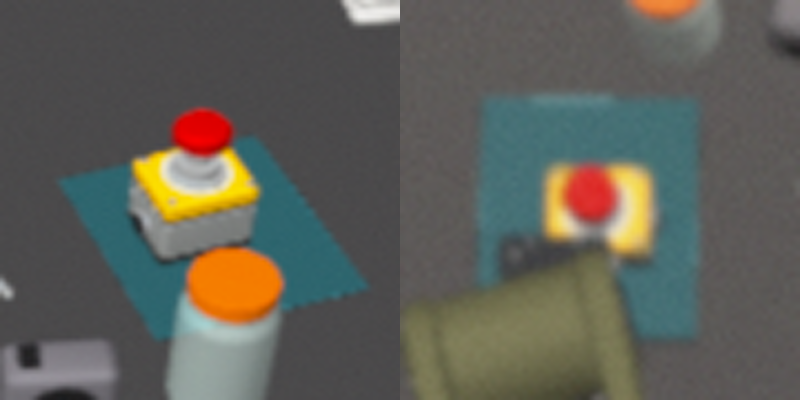

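The knob stays out by itself (top risen about 13.5 mm, box unmoved). I close the fingers and press it in.

step_arm --pt "0 0 0 0 0" --pt "0 0 0 0 0" --pt "0 0 0 0 0" --pt "0 0 0 0 0" --pt "0 4 0 0 0" --pt "0 8 0 0 0" --pt "0 12 0 0 0" --pt "0 15 0 0 0" --pt "0 15 2 0 0" --pt "0 15 4 0 0" --pt "0 15 4 0 0" --pt "0 15 4 0 0"

```text
time_s: 26.52
position: [611.4, 169.8, 126.5]
orientation: [-0.001, 0.708, 0.706, -0.001]
force: [-0.3, -0.3, 1.0]
opening: 17.3
```

step_arm --pt "0 0 0.5 0 0" --pt "0 0 0.8 0 0" --pt "0 0 1.1 0 0" --pt "0 0 1.4 0 0" --pt "0 0 1.7 0 0" --pt "0 0 1.9 0 0" --pt "0 0 2.1 0 0" --pt "0 0 2.1 0 0"

```text
time_s: 27.18
position: [611.4, 170.0, 105.9]
orientation: [-0.0, 0.708, 0.706, -0.0]
force: [0.1, 0.8, 0.0]
opening: 0.4
```

step_arm --pt "0 0 0.05 0 0" --pt "0 0 0.1 0 0" --pt "0 0 0.15 0 0" --pt "0 0 0.15 0 0"

```text
time_s: 27.52
position: [611.7, 170.0, 105.1]
orientation: [0.0, 0.708, 0.706, 0.0]
force: [0.4, 0.3, 1.7]
opening: 0.3
```

step_arm --pt "0 0 0.03 0 0" --pt "0 0 0.03 0 0" --pt "0 0 -3 0 0" --pt "0 0 -6 0 0" --pt "0 0 -9 0 0" --pt "0 -4 -10 0 0" --pt "0 -8 -10 0 0" --pt "0 -12 -10 0 0" --pt "0 -16 -10 0 0" --pt "0 -20 -10 0 0" --pt "0 -20 -10 0 0"

```text
time_s: 28.43
position: [406.2, 170.4, 204.6]
orientation: [-0.001, 0.708, 0.707, -0.001]
force: [0.8, -0.4, 0.0]
opening: 0.6
```

```bash
python3 meas.py m4.png
python3 - <<'E'
from h import *
p,d=viewer.grab_frame('scene');save('end.png',p)
E
```

```text
[406.22406287 170.40047292 204.60289232] [ 0.81674621 -0.3932933   0.00512439] 0.6433885812928988
scene red z pct [101.4 104.4 105.2] topmean [615.7 167.8 102.3] 120
scene yellow [626.  160.2  63.3] plane [-9.4000e-02  2.3000e-02  6.3255e+01] [array([613.6, 168.3]), array([61.3, 69.6]), np.float64(0.1)]
top red z pct [105.1 108.4 109.7] topmean [607.1 169.3 106.3] 57
top yellow [607.8 172.8  68.3] plane [3.4000e-02 2.8000e-02 6.8332e+01] [array([608.3, 171. ]), array([65.1, 54.7]), np.float64(89.6)]
```

View pics/m4.png

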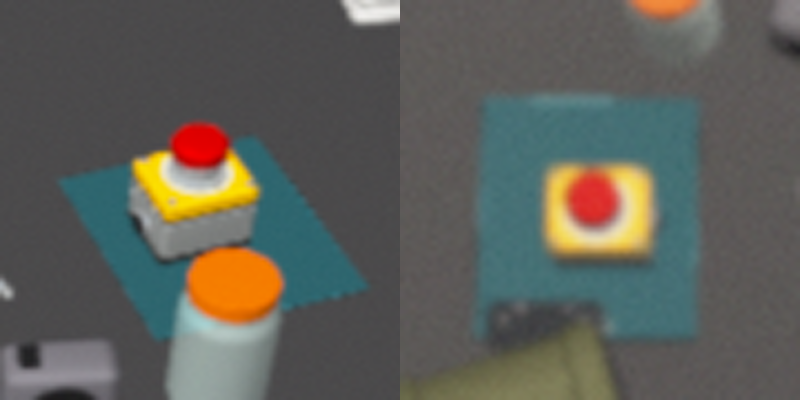

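View pics/end.png

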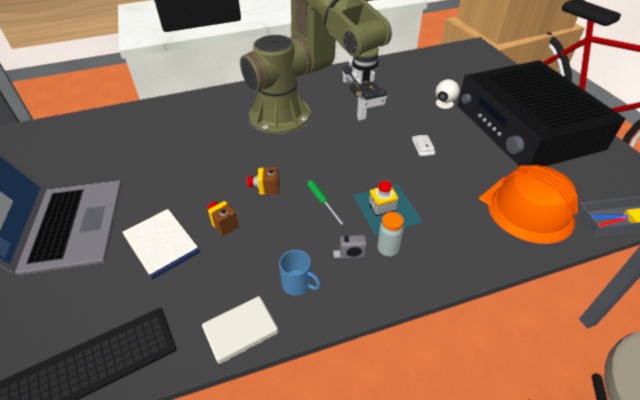

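The box stands with its knob in at scene (384,198). The bystanders look unmoved and the arm is clear, so I hand in.

```bash
python3 -c "
from station import order;print(order.job_done())"
```

```text
the job is handed in; nothing more can be done
None
```

The stop box is standing on its base on the mat with the knob fully in. I handed the job in after about 28.5 s of the 58 s; no verdict is reported.

**What I did:**
- **Tipping up:** The box would not swing in the pads, so I tipped it up about its base edge by the knob head. My first try, where it lay, had no room, so I reversed it, carried the box lying down to the mat and tipped it up there.
- **Knob check:** I let go, pulled the knob up 12 mm, and released it. It stayed out by itself, with its top about 13.5 mm higher and the box unmoved. I then pressed it in with closed fingers.

**Last checks:**
- **Knob:** The fingers met the knob top at 105.1 mm, against 105 mm expected for fully in. The cameras read it at about 105 to 110 mm, the same as before the pull.
- **Box:** Its centre is about 9 mm and 14 mm from the mat's centre, inside the limits. It looks upright in both views. My plane fit to the cover was too noisy to confirm the angle, with slopes from -0.09 to +0.03 and the two views disagreeing.
- **Other items:** All the listed items look unmoved in the final picture and the arm is clear.

**One thing went wrong:** during the first tipping try the box nudged one of the brown look-alikes by roughly 2 mm. It is not on the list of watched items, but it was meant to stay where it was.

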